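# Check a centrifuge lid's lift spring and hold the lid just short of balance

### The arm

A 6-joint arm with a two-finger parallel gripper is mounted at the origin on a cart in front of the work surface, level with it; the furniture and walls round the work are solid. World frame = base frame: x ahead of the robot, y to its left, z up, the work surface at z = 0. Lengths are in mm, angles in rad, forces in N, time in s.
With the tool pointing down it reaches from about 275 to 1000 mm from the base axis. Payload 8.4 kg.
Tool frame: the origin (TCP) lies on the centre line of the jaws, within the pads' length; the fingertips stand 17 mm ahead of it and the grasp point (between the pads) lies 2 mm behind it (r.tcp_to_tips is the z of the fingertips in the tool frame, in mm); z points along the fingers, y is the direction in which the jaws open and shut (so a half turn about z gives the same grasp; the last joint's range is limited). The gripper opens to 85 mm and grips with 20 to 120 N. Pads are 22 mm wide; open, the fingers measure 114 mm over their backs; the gripper's body (76 mm by 85 mm) begins 54 mm behind the grasp point. The pads swing forward as they close: fully open they stand 13 mm farther back than shut.
Start: joints at [-1.136, 0.353, 1.633, -0, 1.155, -0.002], TCP at [264.4, -566.322, 248.281] pointing down, gripper open.
Joint ranges: [-2.63, 2.63], [-0.92, 2.1], [0.06, 2.66], [-1.3, 4.44], [0, 2.69], [-3.02, 3.02]. Speed limits (rad/s): [2.22, 2.22, 2.79, 3.14, 3.14, 3.14].

### API

Orientations are given as [roll, pitch, yaw] about the fixed x, y, z axes, in that order (R = Rz(yaw) Ry(pitch) Rx(roll)).
In Python, from rig import r, cams, job gives the robot as it stands.
- The arm moves only by the tool drive_tool, never from a script. Its argument "deltas" is a list of rows, each a list of 4 numbers: the shift along the tool's x, y, z in cm, then the turn about the tool's z in rad. In form: [[x, y, z, roll], ...]. A call has 1 to 12 rows; each row shifts and turns the commanded pose from where the row before left it, along the tool's axes as they then stand; what a row does not reach is not made up. A row lasts 1/12 s, in which the tool goes at most 41.7 mm and 7.16 degrees, less where a joint would pass 70% of its speed; a pose out of reach is approached as far as the arm can. A call with a gripper value outside its range is refused whole. "jaw" is the closure, from 0 (fully open) to 1 (shut), set as the call begins (left out, the last holds). The fingers move at their own pace and stop on an object; "force" is the grip in N (left out, the last holds). Time passes only in rows, so rows that do not move let the fingers close. It gives the time, the measured TCP pose, the force and the opening at its end, in the units of the state.
- r.sense(): the state, without advancing time (a new reading comes with each control period).
- cams.grab_frame(name): name is "side" or "top"; returns (picture, depth): 400x640x3 uint8, red, green, blue; 400x640 float32, mm along the optical axis (not along the pixel's ray), 0 where there is no reading.
- cams.camera_params(name): a dict with "fx", "fy", "cx", "cy" (pixels), "k1" (the pictures are not rectified: a ray, as slopes to the right and down, at radius r is drawn at 1 + k1 r^2 times it, then the intrinsics apply), "R" (3x3) and "t" (3): a world point X has camera coordinates R X + t. Camera axes: x right, y down, z forward; pixel columns grow to the right and rows downward; lengths in mm; the calibration is good to about 2 mm. A picture is of the moment at which its call begins. camera_params takes no time and is no camera call.
- job.sign_off(): hands the job in, once; it reports no verdict.
The state is a dict: "clock": time; "qpos": joint angles; "qvel": joint speeds; "joint_efforts": joint torques, N m; "eef_pos": TCP position; "tcp_rot": TCP orientation; "contact_force": force on the tool from outside, world axes, zero at the start; "wrist_torque": the same for the moment, N m; "opening": opening from 0.0 (shut) to 1.0 (fully open).
Only numpy, scipy, OpenCV 4.12 (cv2) and the standard library are available. Lean on these libraries where they do the work, as an engineer would, in place of code of your own. Each camera call takes 0.05 s, during which the arm holds its last target. There are 200 camera calls.

### The job

The small bench centrifuge has a new lid spring. Take the timer off its lid and stand it upright on the free worktop (do not drop it), then raise the lid by its D-handle until it is just past its balance point and let go at once, so that the spring alone swings it fully open. Then take the handle again, bring the lid back down to just below the balance point, and finish holding it there, still, so that I can tighten the spring clamp; leave the other things on the bench where they are.

Things in the scene. Friction and masses are not known exactly. Their poses are not given: they have to be found in the camera images.
- lid (a joint): opening angle of the centrifuge lid about its hinge, rad: 0 = shut (start), 1.40 = fully open at its stop. Lid 0.9 kg with a damped lift spring; it balances at 0.85 rad (49 degrees): let go below that it sinks shut, above it the spring swings it to the stop in 1 to 2 s. About 1.3 N up on the handle lifts it from shut; never more than 2 N is needed
- bar_mid (a point): middle of the dark round cross-bar of the lid's D-handle, 10 mm thick, parallel to the hinge, 80 mm of it straight and clear. It lies 220 mm from the hinge axis on the robot's side and 12 mm above it (104 mm above the worktop) when shut; 45 mm of open space lies between bar and lid edge, its side arms are 96 mm apart. Turns with the lid: x along the lid to the hinge, y along the bar
- hinge_mid (a point): middle of the lid's hinge axis, at the rear (the side away from the robot) of the centrifuge's housing, 92 mm above the worktop; x points horizontally from the handle side to the rear, y along the hinge axis, z up; the lid opens upward and to the rear
- centrifuge: small white bench centrifuge, fixed to the worktop, housing 200 mm deep, 170 mm wide, 84 mm high; shut lid 158 mm deep, 170 mm wide, slate blue, its flat top 112 mm above the worktop. Origin on the worktop 80 mm in front of the hinge axis; x points to the rear (hinge), y to its left, z up
- clock_center (a point): centre (half-way up, 30 mm above its foot) of the small white bench timer with a grey display, 40 mm thick at the foot and thinner toward the top (its x axis; the sloping display faces -x), 70 mm wide (y), 59 mm high (z up), 90 g; it stands somewhere on the lid, turned up to a radian, at the start
- clock: the same timer; origin at the centre of its underside, axes as above
- dish_center (a point): bystander: centre of a clear flat petri dish, 65 mm across, 15 mm high, on the left part of the worktop
- beaker_center (a point): bystander: centre of a small clear beaker, 52 mm across, 69 mm high, on the left in front of the oven. The worktop between it and the centrifuge, in front of the oven (about 0.39 to 0.46 m ahead of the robot, 0.15 to 0.26 m to its left), is free
- bulb_center (a point): bystander: centre of a red pipette bulb, 47 mm across, 70 mm high, on the right near the front edge of the worktop
Things that resemble listed ones, but are neither listed nor needed, are in the scene too. What is shaped like the clock but green is not meant.

How it is judged:
By the outcome, as a careful person would: the job done as asked, in the order asked, and still so for the second after the job is handed in, while the arm keeps its last pose, push and grip.
It also fails if it takes over 70 s, if anything falls off the work surface, if the arm or the gripper's body presses on something with over 40 N, if the wrist force passes 120 N, or if a joint passes its speed limit or range.

## Working session

There is one attempt and no reset: what is moved stays moved. The work goes in short steps, Python scripts to look and compute and a tool call to move; the robot and the scene stay as the last step left them, time stands still between calls to the robot, and variables do not carry over. Pictures are saved under pics/ and viewed, about 8 in all and at most 12, crops included, and the job is handed in when it is done.

Besides the shell and the picture viewer there is one more tool, called after "Call:" in YAML: its name, and indented under it one key for each argument. drive_tool: Moves the arm, as the interface text tells. Its arguments: {"type":"object","properties":{"deltas":{"type":"array"},"jaw":{"type":"number"},"force":{"type":"number"}},"required":["deltas"]}

```bash
ls; mkdir -p pics; cat > h.py <<'E'
import numpy as np,cv2
from rig import r,cams,job
def P(n):
    return cams.camera_params(n)
def pts(n,d):
    p=P(n);v,u=np.mgrid[0:400,0:640]
    K=np.array([[p['fx'],0,p['cx']],[0,p['fy'],p['cy']],[0,0,1.]])
    s=cv2.undistortPoints(np.stack([u,v],-1).reshape(-1,1,2).astype(float),K,np.array([p['k1'],0,0,0.])).reshape(400,640,2)
    c=np.dstack([s[...,0]*d,s[...,1]*d,d])
    return (c-np.array(p['t']))@np.array(p['R'])   # world
def proj(n,X):
    p=P(n);c=np.array(p['R'])@np.array(X)+np.array(p['t']);s=c[:2]/c[2];s=s*(1+p['k1']*(s@s));return s*[p['fx'],p['fy']]+[p['cx'],p['cy']]
E
python3 - <<'E'
from h import *
for n in('top','side'):
    a,d=cams.grab_frame(n);cv2.imwrite(f'pics/{n}0.png',a[...,::-1]);np.savez(f'{n}0.npz',a=a,d=d)
    p=P(n);print(n,p['fx'],p['k1'],'cam at',-np.array(p['R']).T@np.array(p['t']),np.array(p['R'])[2])
print(r.sense())
E
```

```text
pics
top 519.5033566598611 -0.10978285884657107 cam at [ 318.5178999    77.00484688 1392.48285428] [ 0.17811119 -0.01122615 -0.98394633]
side 377.6325029821371 0.01618455605612729 cam at [ 575.87018317 -695.9745449   714.29982129] [-0.03941066  0.77955415 -0.6250937 ]
{'clock': 0.1, 'qpos': array([-1.13638683e+00,  3.53574481e-01,  1.63406210e+00, -6.36383974e-06,
        1.15518325e+00, -2.37477040e-03]), 'qvel': array([ 0.00138108, -0.00346006, -0.00049846, -0.00044666, -0.0005072 ,
       -0.00135291]), 'joint_efforts': array([-1.57576178e-03, -6.06361628e+01, -3.42817533e+01, -7.81941048e-05,
        3.97962547e-03, -2.95254415e-05]), 'eef_pos': array([ 264.23578777, -565.95243348,  247.63848954]), 'tcp_rot': array([-3.14036546e+00,  2.90464167e-06,  4.36786843e-01]), 'contact_force': array([-0.31332321, -0.18243565,  0.90419896]), 'wrist_torque': array([ 0.05421455, -0.00029974,  0.02256551]), 'opening': 0.9954679517738151}
```

View pics/top0.png

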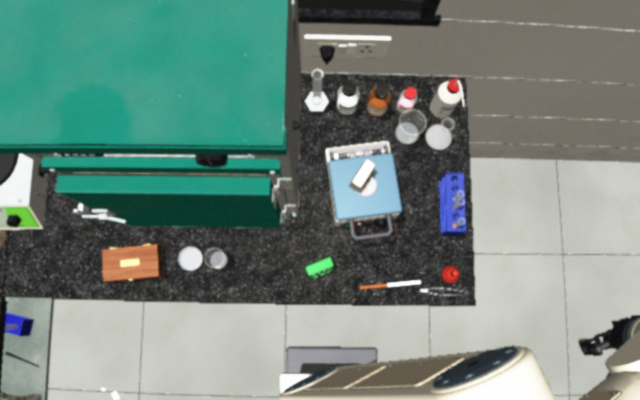

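View pics/side0.png

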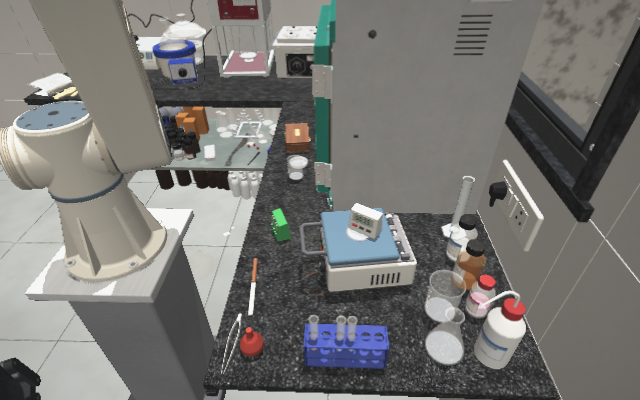

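The top view shows the blue lid at about (365,187), its D-handle at (371,230), the white timer on it at (362,175) and a round white label at (369,186). The green look-alike is at (320,267), the dish at (190,258), the beaker at (216,258) and the bulb at (450,273).

Candidates for the timer are the white block (362,175), the white disc (369,186) and the green block (320,267). I choose the white block and will check it in a crop.

```bash
cat >> h.py <<'E'
def ray(n,uv,z):
    p=P(n);K=np.array([[p['fx'],0,p['cx']],[0,p['fy'],p['cy']],[0,0,1.]])
    s=cv2.undistortPoints(np.array(uv,float).reshape(-1,1,2),K,np.array([p['k1'],0,0,0.])).reshape(-1,2)
    R=np.array(p['R']);o=-R.T@np.array(p['t']);D=np.c_[s,np.ones(len(s))]@R
    z=np.broadcast_to(z,len(s)); return o+D*((z-o[2])/D[:,2])[:,None]
E
python3 - <<'E'
from h import *
T=np.load('top0.npz');S=np.load('side0.npz')
a,d=T['a'],T['d'];W=pts('top',d);hsv=cv2.cvtColor(a,cv2.COLOR_RGB2HSV)
m=((hsv[...,0]>95)&(hsv[...,0]<112)&(hsv[...,1]>70)&(hsv[...,2]>90)).astype(np.uint8)
m[:, :310]=0;m[:,420:]=0;m[:130]=0;m[240:]=0
c=max(cv2.findContours(m,0,2)[0],key=cv2.contourArea)
g=ray('top',c.reshape(-1,2),112)[:,:2]
rc=cv2.minAreaRect(g.astype(np.float32));print('lid rect',rc);print(cv2.boxPoints(rc))
print('lid depth z',np.median(W[m>0][:,2]))
def rep(nm,W,msk):
    q=W[msk];print(nm,len(q),np.median(q,0).round(1),q.min(0).round(1),q.max(0).round(1))
Ws=pts('side',S['d'])
for n,w in(('top',W),('side',Ws)):
    q=w[(abs(w[...,0]-500)<250)&(abs(w[...,1])<200)]
    # clock pixels: above the lid
    k=(w[...,2]>121)&(w[...,2]<185)&(w[...,0]>350)&(w[...,0]<650)&(w[...,1]>-180)&(w[...,1]<50)
    rep(n+' clock',w,k); v,u=np.nonzero(k);print(u.min(),u.max(),v.min(),v.max())
    for lo in (121,140,155,162):
        kk=k&(w[...,2]>lo)&(w[...,2]<lo+15 if lo<155 else True)
        if kk.sum()>10: print(lo,kk.sum(),cv2.minAreaRect(w[kk][:,:2].astype(np.float32)))
# other things
for nm,(u,v) in dict(dish=(190,258),beaker=(216,258),green=(320,267),bulb=(450,273)).items():
    print(nm,W[v,u].round(),ray('top',[[u,v]],40).round())
t=cv2.resize(a[130:245,300:430,::-1],None,fx=5,fy=5,interpolation=2)[:, :]
s=cv2.resize(S['a'][190:300,290:425,::-1],None,fx=5,fy=5,interpolation=2)
cv2.imwrite('pics/t1.png',t);cv2.imwrite('pics/s1.png',s)
E
```

```text
lid rect ((627.0716552734375, -52.256614685058594), (157.21636962890625, 167.78126525878906), 8.426741600036621)
[[ 537.01843    19.208725]
 [ 561.60583  -146.7612  ]
 [ 717.1249   -123.721954]
 [ 692.5375     42.24797 ]]
lid depth z 112.84703000302693
top clock 319 [627.6 -34.9 164.7] [564.5 -83.7 121.1] [649.9  -5.5 176.8]
347 378 171 209
121 62 ((611.3096313476562, -32.54071807861328), (60.91897201538086, 98.33578491210938), 53.77302551269531)
140 40 ((635.8468017578125, -37.01094055175781), (33.04280090332031, 49.58182907104492), 57.164310455322266)
155 208 ((636.1695556640625, -37.17491912841797), (29.960636138916016, 50.02384948730469), 56.71900177001953)
162 179 ((635.379150390625, -35.86959457397461), (27.984546661376953, 45.75202941894531), 57.07111740112305)
side clock 467 [630.6 -47.2 154.8] [607.3 -69.2 121.2] [649.9 -16.7 172. ]
348 368 203 232
121 105 ((627.790771484375, -53.20306396484375), (8.194816589355469, 52.615814208984375), 55.773475646972656)
140 102 ((628.0640258789062, -49.77952575683594), (4.879714012145996, 49.45054626464844), 55.7620964050293)
155 232 ((634.875732421875, -39.43032455444336), (27.850561141967773, 50.247467041015625), 57.34349822998047)
162 179 ((634.8582153320312, -38.051048278808594), (26.513879776000977, 48.410186767578125), 59.57396697998047)
dish [446. 406.  12.] [[443. 399.  40.]]
beaker [448. 337.   4.] [[445. 331.  40.]]
green [424.  59.  62.] [[425.  59.  40.]]
bulb [ 413. -280.   50.] [[ 413. -283.   40.]]
```

```bash
python3 - <<'E'
from h import *
T=np.load('top0.npz');S=np.load('side0.npz')
a,d=T['a'],T['d'];W=pts('top',d);Ws=pts('side',S['d'])
ctr=np.array([627.1,-52.3]);e=np.array([np.cos(.147),np.sin(.147)]);l=np.array([-e[1],e[0]])
for n,w in(('top',W),('side',Ws)):
    q=np.dstack([(w[...,:2]-ctr)@e,(w[...,:2]-ctr)@l,w[...,2]])
    k=(q[...,2]>119)&(q[...,2]<185)&(abs(q[...,0])<72)&(abs(q[...,1])<80)
    for lo,hi in((119,135),(135,150),(150,165),(165,180)):
        kk=k&(w[...,2]>lo)&(w[...,2]<hi)
        if kk.sum()>10: print(n,lo,kk.sum(),[np.round(x,1) for x in cv2.minAreaRect(w[kk][:,:2].astype(np.float32))])
    k=(abs(q[...,0]+129)<14)&(abs(q[...,1])<38)&(q[...,2]>85)&(q[...,2]<125)
    print(n,'bar',k.sum(),np.median(w[k],0).round(1),np.median(q[k],0).round(1), q[k].std(0).round(1))
# white top face via colour, ray at z=171
m=((a.min(2)>200)).astype(np.uint8);m[:,:340]=0;m[:,385:]=0;m[:155]=0;m[205:]=0
nc,L,st,ce=cv2.connectedComponentsWithStats(m);print(st[1:],ce[1:])
print('bar proj',proj('top',[499.5,-71.1,104]),proj('side',[499.5,-71.1,104]))
t=cv2.resize(a[150:245,315:415,::-1],(400,380),interpolation=2)
s=cv2.resize(S['a'][195:290,295:395,::-1],(400,380),interpolation=2)
cv2.imwrite('pics/c1.png',np.hstack([t,s]))
E
```

```text
top 119 91 [array([623.8, -50. ]), array([129.5, 150.8]), np.float64(16.6)]
top 135 52 [array([642.8, -42.1]), array([36.9, 66.8]), np.float64(57.1)]
top 150 82 [array([644.4, -41.8]), array([30.9, 68.9]), np.float64(57.7)]
top 165 277 [array([645.3, -42.7]), array([26.8, 69.5]), np.float64(58.2)]
top bar 120 [501.3 -70.6 108.9] [-127.9    0.2  108.9] [ 2.8 22.   2.9]
side 119 194 [array([644.4, -57.4]), array([32.1, 78.9]), np.float64(82.8)]
side 135 183 [array([643.6, -55.2]), array([28.1, 76.3]), np.float64(78.5)]
side 150 204 [array([643.2, -53.1]), array([23.5, 74.5]), np.float64(74.3)]
side 165 268 [array([645.5, -42.9]), array([25.7, 72.1]), np.float64(56.4)]
side bar 100 [500.7 -74.4 108.2] [-128.1   -3.   108.2] [ 2.9 21.7  1.6]
[[348 155   6   2   9]
 [357 155   1   1   1]
 [352 159  23  28 304]
 [359 178  18  18 162]] [[351.         155.33333333]
 [357.         155.        ]
 [363.20394737 172.64473684]
 [369.62345679 187.98765432]]
bar proj [372.48234369 236.11774662] [301.17604718 239.14297204]
```

View pics/c1.png

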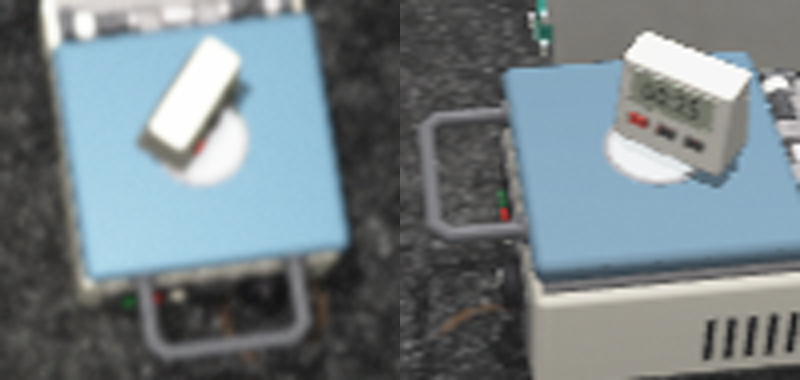

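The crop confirms the white timer with a grey display facing the lower right (top view centre px (363,173)). The D-handle is clear in front of the lid.

```bash
cat >> h.py <<'E'
def plan(X,yaw=None,n=12):
    s=r.sense();p=np.array(s['eef_pos']);y=s['tcp_rot'][2];yaw=y if yaw is None else yaw
    print('at',p.round(1),'yaw',round(y,3),'roll turn',round(-(yaw-y),3))
    d=np.array(X)-p
    # after turning to yaw
    t=np.array([np.cos(yaw)*d[0]+np.sin(yaw)*d[1],np.sin(yaw)*d[0]-np.cos(yaw)*d[1],-d[2]])/10
    print('after turn: tool cm',t.round(2),'per row /',n,(t/n).round(3))
E
python3 - <<'E'
from h import *
W=np.vstack([pts(n,np.load(n+'0.npz')['d'])[np.load(n+'0.npz')['d']>0] for n in('top','side')])
for z0,z1 in((20,150),(150,300),(300,500),(500,800)):
    for y0 in range(-100,400,50):
        k=(W[:,2]>z0)&(W[:,2]<z1)&(W[:,1]>y0)&(W[:,1]<y0+50)&(W[:,0]>300)
        if k.sum()>15: print((z0,z1),y0,'min x',np.percentile(W[k][:,0],1).round(), 'n',k.sum())
k=(W[:,2]>250)&(W[:,2]<600)&(W[:,0]>550)&(W[:,0]<750);print('oven side y',np.percentile(W[k][:,1],[1,5,50]))
plan((644,-45,250),1.012,20)
E
```

```text
(20, 150) -100 min x 499.0 n 4606
(20, 150) -50 min x 496.0 n 4312
(20, 150) 0 min x 419.0 n 2843
(20, 150) 50 min x 402.0 n 1494
(20, 150) 100 min x 551.0 n 5579
(20, 150) 150 min x 519.0 n 545
(20, 150) 200 min x 522.0 n 100
(20, 150) 250 min x 522.0 n 101
(20, 150) 300 min x 420.0 n 464
(20, 150) 350 min x 427.0 n 219
(150, 300) -100 min x 635.0 n 1882
(150, 300) -50 min x 613.0 n 1947
(150, 300) 0 min x 948.0 n 1555
(150, 300) 50 min x 888.0 n 1492
(150, 300) 100 min x 563.0 n 9944
(150, 300) 150 min x 521.0 n 1362
(150, 300) 200 min x 522.0 n 255
(150, 300) 250 min x 522.0 n 246
(150, 300) 300 min x 522.0 n 244
(150, 300) 350 min x 522.0 n 250
(300, 500) -100 min x 973.0 n 1433
(300, 500) -50 min x 973.0 n 1422
(300, 500) 0 min x 973.0 n 1279
(300, 500) 50 min x 973.0 n 1175
(300, 500) 100 min x 556.0 n 19079
(300, 500) 150 min x 519.0 n 2590
(300, 500) 200 min x 522.0 n 1225
(300, 500) 250 min x 522.0 n 1114
(300, 500) 300 min x 521.0 n 1084
(300, 500) 350 min x 521.0 n 1073
(500, 800) 100 min x 536.0 n 11592
(500, 800) 150 min x 535.0 n 5987
(500, 800) 200 min x 535.0 n 6056
(500, 800) 250 min x 535.0 n 5716
(500, 800) 300 min x 536.0 n 5737
(500, 800) 350 min x 535.0 n 5623
oven side y [116.95782943 118.53507894 121.75594056]
at [ 264.2 -566.   247.6] yaw 0.437 roll turn -0.575
after turn: tool cm [64.31  4.58 -0.24] per row / 20 [ 3.215  0.229 -0.012]
```

Call:
drive_tool:
  deltas:
    - [0,0,0,-0.115]
    - [0,0,0,-0.115]
    - [0,0,0,-0.115]
    - [0,0,0,-0.115]
    - [0,0,0,-0.115]
  jaw: 0

```text
clock: 0.52
eef_pos: [264.3, -566.0, 247.8]
tcp_rot: [-3.141, -0.001, 1.017]
contact_force: [0.4, -0.3, 1.0]
opening: 0.998
```

Call:
drive_tool:
  deltas:
    - [1.5,0.1,0,0]
    - [3,0.2,0,0]
    - [3.5,0.25,0,0]
    - [3.5,0.25,0,0]
    - [3.5,0.25,0,0]
    - [3.5,0.25,0,0]
    - [3.5,0.25,0,0]
    - [3.5,0.25,0,0]
    - [3.5,0.25,0,0]
    - [3.5,0.25,0,0]
    - [3.5,0.25,0,0]
    - [3.5,0.25,0,0]

```text
clock: 1.52
eef_pos: [498.2, -243.8, 248.2]
tcp_rot: [-3.141, -0.0, 1.008]
contact_force: [0.3, -0.2, -0.6]
opening: 1.003
```

Call:
drive_tool:
  deltas:
    - [3.5,0.25,0,0]
    - [3.5,0.25,0,0]
    - [3.5,0.25,0,0]
    - [3.5,0.25,0,0]
    - [3.5,0.25,0,0]
    - [3,0.2,0,0]
    - [2.2,0.2,0,0]
    - [1.0,0.1,0,0]
    - [0.4,0,0,0]
    - [0,0,0,0]
    - [0,0,0,0]
    - [0,0,0,0]

```text
clock: 2.52
eef_pos: [639.5, -52.3, 248.3]
tcp_rot: [-3.141, 0.0, 1.01]
contact_force: [0.3, -0.1, 0.5]
opening: 1.002
```

```bash
python3 - <<'E'
from h import *
plan((644,-45,142),1.012,8)
E
```

```text
at [639.5 -52.3 248.3] yaw 1.01 roll turn -0.002
after turn: tool cm [ 0.86 -0.   10.63] per row / 8 [ 1.070e-01 -1.000e-03  1.329e+00]
```

Call:
drive_tool:
  deltas:
    - [0.3,0,1.5,0]
    - [0.3,0,1.8,0]
    - [0.3,0,1.5,0]
    - [0,0,0.5,0]
    - [0,0,0,0]
    - [0,0,0,0]

```text
clock: 3.02
eef_pos: [644.9, -44.4, 195.7]
tcp_rot: [3.142, 0.0, 1.011]
contact_force: [0.4, -0.6, 0.7]
opening: 1.006
```

```bash
python3 - <<'E'
from h import *
t=cams.grab_frame('top')[0];s=cams.grab_frame('side')[0]
u=lambda a,c:cv2.resize(a[c[1]:c[1]+100,c[0]:c[0]+100,::-1],(400,400),interpolation=2)
cv2.imwrite('pics/c2.png',np.hstack([u(t,(315,130)),u(s,(305,160))]))
s=r.sense();print(s['eef_pos'])
E
```

```text
[645.48812517 -44.16809582 196.46185273]
```

View pics/c2.png

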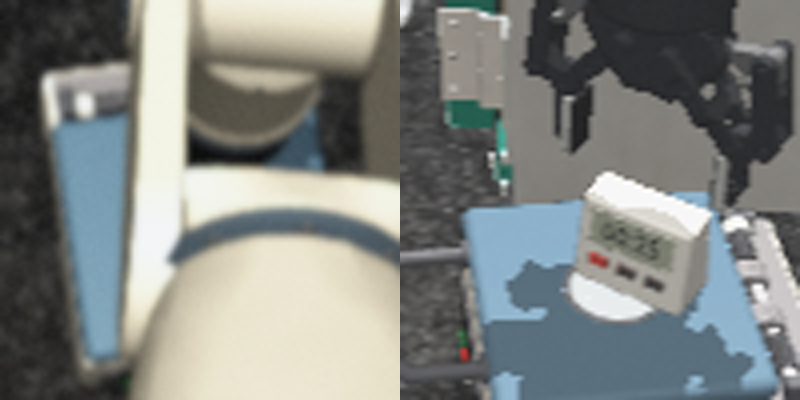

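The side view shows the pads at crop px (575,130) and (725,170) on either side of the timer, with its top between 588 and 712. It is centred, so I descend and grip.

Call:
drive_tool:
  deltas:
    - [0,0,1,0]
    - [0,0,1.3,0]
    - [0,0,1.3,0]
    - [0,0,1,0]
    - [0,0,0.6,0]
    - [0,0,0.2,0]
    - [0,0,0,0]
    - [0,0,0,0]
  jaw: 0

```text
clock: 3.78
eef_pos: [645.3, -43.6, 141.4]
tcp_rot: [3.141, -0.0, 1.012]
contact_force: [0.9, 0.6, -0.3]
opening: 0.998
```

Call:
drive_tool:
  deltas:
    - [0,0,0,0]
    - [0,0,0,0]
    - [0,0,0,0]
    - [0,0,0,0]
    - [0,0,0,0]
    - [0,0,0,0]
  jaw: 1
  force: 25

```text
clock: 4.28
eef_pos: [645.5, -43.7, 142.0]
tcp_rot: [3.141, -0.001, 1.012]
contact_force: [-0.2, 0.6, 6.4]
opening: 0.814
```

Call:
drive_tool:
  deltas:
    - [0,0,-0.5,0]
    - [0,0,-1.5,0]
    - [0,0,-2,0]
    - [0,0,-2,0]
    - [0,0,-2,0]
    - [0,0,-1.5,0]
    - [0,0,-0.5,0]
    - [0,0,0,0.1]
    - [0,0,0,0.12]
    - [0,0,0,0.12]
    - [0,0,0,0.12]
    - [0,0,0,0.12]

```text
clock: 5.28
eef_pos: [644.4, -43.6, 240.2]
tcp_rot: [-3.141, 0.001, 0.426]
contact_force: [0.1, 0.4, -0.9]
opening: 0.814
```

Call:
drive_tool:
  deltas:
    - [-0.5,0,0,0.12]
    - [0,0,0,0.12]
    - [0,0,0,0.12]
    - [0,0,0,0.06]
    - [-1.5,0,0,0]
    - [-2.5,0,0,0]
    - [-3,0,0,0]
    - [-3,0,0,0]
    - [-3,0,0,0]
    - [-3,0,0,0]
    - [-3,0,0,0]
    - [-2,0,0,0]

```text
clock: 6.28
eef_pos: [427.0, -48.0, 240.2]
tcp_rot: [-3.141, 0.003, 0.012]
contact_force: [0.1, -0.2, -1.0]
opening: 0.816
```

```bash
python3 - <<'E'
from h import *
plan((425,205,150),0,12);print(r.sense()['opening'],r.sense()['qpos'])
E
```

```text
at [427.  -48.  240.2] yaw 0.012 roll turn 0.012
after turn: tool cm [ -0.2  -25.3    9.02] per row / 12 [-0.017 -2.109  0.752]
0.8159755066677379 [-1.15410123e-01  5.29759240e-02  2.03539486e+00 -1.21433046e-04
  1.05617062e+00  1.44363265e+00]
```

Call:
drive_tool:
  deltas:
    - [0,-1.2,0,0.01]
    - [0,-2.3,0.2,0]
    - [0,-2.8,0.5,0]
    - [0,-2.8,0.5,0]
    - [0,-2.8,0.8,0]
    - [0,-2.8,1,0]
    - [0,-2.8,1,0]
    - [0,-2.8,1.2,0]
    - [0,-2.3,1.3,0]
    - [-0.1,-1.6,1.3,0]
    - [-0.1,-0.8,1,0]
    - [0,-0.3,0.2,0]

```text
clock: 7.28
eef_pos: [426.4, 205.1, 149.2]
tcp_rot: [3.14, 0.003, 0.003]
contact_force: [-0.9, -0.7, 0.3]
opening: 0.812
```

Call:
drive_tool:
  deltas:
    - [0,0,1.5,0]
    - [0,0,2.5,0]
    - [0,0,2.5,0]
    - [0,0,2,0]
    - [0,0,1,0]
    - [0,0,0.5,0]
    - [0,0,0,0]
    - [0,0,0,0]

```text
clock: 7.95
eef_pos: [428.5, 204.7, 51.9]
tcp_rot: [-3.141, -0.001, 0.001]
contact_force: [-0.0, 0.4, -0.8]
opening: 0.818
```

```bash
python3 - <<'E'
from h import *
plan((425,205,31),0,12)
t,dt=cams.grab_frame('top');s,ds=cams.grab_frame('side')
cv2.imwrite('pics/c3.png',np.hstack([t[180:330,150:350,::-1],s[100:250,200:400,::-1]]).repeat(2,0).repeat(2,1))
E
```

```text
at [428.5 204.7  51.9] yaw 0.001 roll turn 0.001
after turn: tool cm [-0.35 -0.03  2.09] per row / 12 [-0.029 -0.002  0.175]
```

View pics/c3.png

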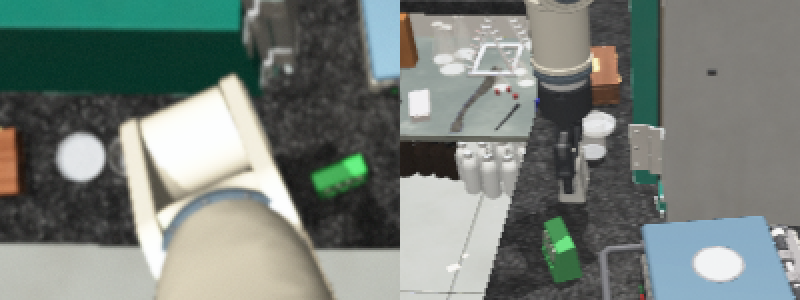

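The timer is held upright at crop px (573,185), over free worktop between the beaker and the green block. I lower it slowly until it touches.

Call:
drive_tool:
  deltas:
    - [0,0,0.4,0]
    - [0,0,0.4,0]
    - [0,0,0.4,0]
    - [0,0,0.3,0]
    - [0,0,0.2,0]
    - [0,0,0.1,0]
    - [0,0,0,0]
    - [0,0,0,0]

```text
clock: 8.72
eef_pos: [427.9, 204.8, 33.2]
tcp_rot: [3.142, 0.0, 0.002]
contact_force: [0.1, 0.4, -2.3]
opening: 0.815
```

Call:
drive_tool:
  deltas:
    - [0,0,0.08,0]
    - [0,0,0.08,0]
    - [0,0,0.08,0]
    - [0,0,0,0]
    - [0,0,0,0]

```text
clock: 9.13
eef_pos: [427.9, 204.8, 30.9]
tcp_rot: [3.142, 0.0, 0.002]
contact_force: [0.4, -0.5, -1.0]
opening: 0.815
```

Call:
drive_tool:
  deltas:
    - [0,0,0.06,0]
    - [0,0,0.06,0]
    - [0,0,0,0]
    - [0,0,0,0]

```text
clock: 9.47
eef_pos: [428.0, 204.8, 30.1]
tcp_rot: [-3.142, -0.0, 0.002]
contact_force: [-1.5, -0.7, 6.0]
opening: 0.818
```

Call:
drive_tool:
  deltas:
    - [0,0,0,0]
    - [0,0,0,0]
    - [0,0,0,0]
    - [0,0,0,0]
    - [0,0,0,0]
  jaw: 0

```text
clock: 9.88
eef_pos: [427.9, 204.8, 29.6]
tcp_rot: [3.142, 0.0, 0.002]
contact_force: [-0.2, -0.3, -0.3]
opening: 1.0
```

Call:
drive_tool:
  deltas:
    - [0,0,-0.4,0]
    - [0,0,-1,0]
    - [0,0,-1.5,0]
    - [0,0,-2,0]
    - [0,0,-3,0]
    - [0,0,-3,0]
    - [0,0,-3,0]
    - [0,0,-3,0]
    - [0,0,-2,0]
    - [0,0,-0.5,0]

```text
clock: 10.72
eef_pos: [429.5, 205.6, 228.2]
tcp_rot: [-3.139, -0.006, 0.002]
contact_force: [1.6, 0.7, -0.4]
opening: 0.997
```

```bash
python3 - <<'E'
from h import *
plan((499.5,-71.1,240),1.718,20)
d=cams.grab_frame('side')[1];w=pts('side',d)
k=(w[...,2]>8)&(w[...,2]<75)&(abs(w[...,0]-425)<50)&(abs(w[...,1]-205)<60)
print('clock',k.sum(),np.median(w[k],0).round(),w[k].min(0).round(),w[k].max(0).round())
E
```

```text
at [429.5 205.6 228.2] yaw 0.002 roll turn -1.716
after turn: tool cm [-28.39   2.87  -1.18] per row / 20 [-1.42   0.143 -0.059]
clock 330 [433. 178.  44.] [408. 166.   8.] [448. 238.  63.]
```

The timer stands at x 408–448, y ~168–238, with its top near 61 mm, upright on the worktop. Next is the handle.

Call:
drive_tool:
  deltas:
    - [0.3,1,-0.1,0]
    - [0.6,2.2,-0.2,0]
    - [0.8,3.2,-0.2,0]
    - [0.8,3.4,-0.2,0]
    - [0.8,3.4,0,0]
    - [0.8,3.4,0,0]
    - [0.8,3.4,0,0]
    - [0.8,3.2,0,0]
    - [0.7,2.5,0,0]
    - [0.4,1.5,0,0]
    - [0,0.4,0,0]
    - [0,0,0,-0.1]
  jaw: 0.6

```text
clock: 11.77
eef_pos: [495.3, -72.5, 229.1]
tcp_rot: [-3.141, 0.003, 0.098]
contact_force: [-1.0, 0.6, 0.6]
opening: 0.401
```

Call:
drive_tool:
  deltas:
    - [0,0,0,-0.12]
    - [0,0,0,-0.12]
    - [0,0,0,-0.12]
    - [0,0,0,-0.12]
    - [0,0,0,-0.12]
    - [0,0,0,-0.12]
    - [0,0,0,-0.12]
    - [0,0,0,-0.12]
    - [0,0,0,-0.12]
    - [0,0,0,-0.12]
    - [0,0,0,-0.12]
    - [0,0,0,-0.12]

```text
clock: 12.77
eef_pos: [495.2, -70.6, 229.4]
tcp_rot: [-3.139, -0.0, 1.548]
contact_force: [0.1, -0.2, -0.0]
opening: 0.397
```

Call:
drive_tool:
  deltas:
    - [0,0,0,-0.12]
    - [0,0,0,-0.056]
    - [0,0,0,0]
    - [0,0,0,0]

```text
clock: 13.1
eef_pos: [495.6, -70.8, 229.8]
tcp_rot: [-3.14, -0.001, 1.716]
contact_force: [-0.5, -1.3, -0.2]
opening: 0.398
```

```bash
python3 - <<'E'
from h import *
plan((500,-71,104),1.718,10);print(r.sense()['opening']*85)
E
```

```text
at [495.6 -70.8 229.8] yaw 1.716 roll turn -0.002
after turn: tool cm [-0.09  0.43 12.58] per row / 10 [-0.009  0.043  1.258]
33.870460474599895
```

Go down to about 20 mm above the bar, with a small y fix, and look from the side.

Call:
drive_tool:
  deltas:
    - [-0.1,0.2,1.2,0]
    - [0,0.2,1.8,0]
    - [0,0,2.0,0]
    - [0,0,1.8,0]
    - [0,0,1,0]
    - [0,0,0.4,0]
    - [0,0,0,0]
    - [0,0,0,0]

```text
clock: 13.77
eef_pos: [500.8, -71.5, 149.1]
tcp_rot: [3.141, 0.0, 1.717]
contact_force: [-0.5, 0.5, 0.3]
opening: 0.4
```

```bash
python3 - <<'E'
from h import *
s,d=cams.grab_frame('side')
plan((500,-71,104),1.718,10);print('bar px',proj('side',[500,-71,104]),'tcp px',proj('side',r.sense()['eef_pos']))
cv2.imwrite('pics/c4.png',cv2.resize(s[160:285,250:400,::-1],(720,600),interpolation=2))
E
```

```text
at [501.1 -71.5 149.5] yaw 1.717 roll turn -0.001
after turn: tool cm [ 0.07 -0.1   4.55] per row / 10 [ 0.007 -0.01   0.455]
bar px [301.39554537 239.11684739] tcp px [300.99147756 224.6262191 ]
```

View pics/c4.png

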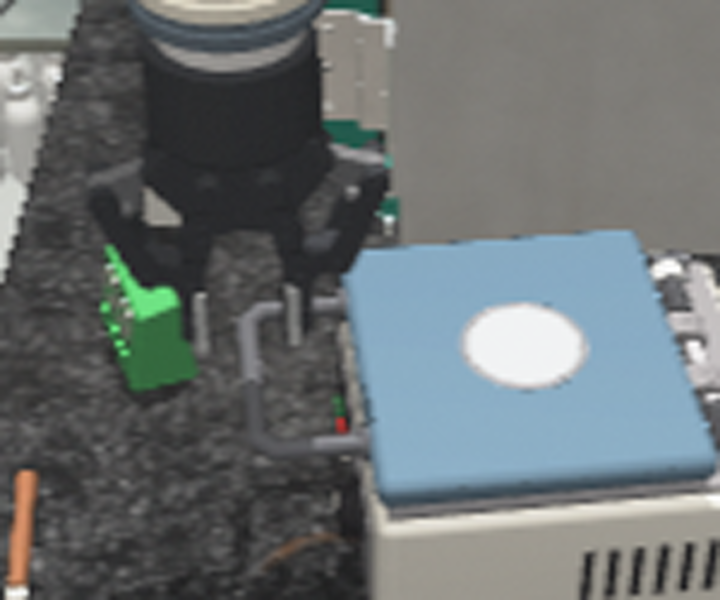

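The pads at crop px (200,320) and (293,315) are centred on the bar at (250,370). I descend and grip lightly.

Call:
drive_tool:
  deltas:
    - [0,-0.1,0.8,0]
    - [0,0,1.2,0]
    - [0,0,1.2,0]
    - [0,0,0.8,0]
    - [0,0,0.4,0]
    - [0,0,0.1,0]
    - [0,0,0,0]
    - [0,0,0,0]

```text
clock: 14.48
eef_pos: [499.9, -71.7, 104.1]
tcp_rot: [3.141, 0.0, 1.718]
contact_force: [0.5, 0.2, 0.3]
opening: 0.403
```

Call:
drive_tool:
  deltas:
    - [0,0,0,0]
    - [0,0,0,0]
    - [0,0,0,0]
    - [0,0,0,0]
    - [0,0,0,0]
    - [0,0,0,0]
  jaw: 1
  force: 20

```text
clock: 14.98
eef_pos: [501.8, -71.5, 104.6]
tcp_rot: [3.137, 0.001, 1.718]
contact_force: [5.1, 2.0, -1.8]
opening: 0.106
```

```bash
cat >> h.py <<'E'
def barp(t): return np.array([-220*np.cos(t)+12*np.sin(t),220*np.sin(t)+12*np.cos(t)])
def lidang():
    s,d=cams.grab_frame('side');w=pts('side',d);h=cv2.cvtColor(s,cv2.COLOR_RGB2HSV)
    m=(h[...,0]>95)&(h[...,0]<112)&(h[...,1]>60)&(h[...,2]>60)&(d>0)
    m[:,:300]=0;m[:130]=0;m[320:]=0
    c=max(cv2.findContours(cv2.erode(m.astype(np.uint8),np.ones((3,3))),0,2)[0],key=cv2.contourArea)
    k=np.zeros((400,640),np.uint8);cv2.drawContours(k,[c],-1,1,-1)
    q=w[(k>0)&(d>0)];
    for _ in range(3):
        n=np.linalg.svd(q-q.mean(0),full_matrices=False)[2][2];n*=np.sign(n[2]);q=q[abs((q-q.mean(0))@n)<6]
    e=np.array([np.cos(.147),np.sin(.147)]);return s,round(float(np.arctan2(n[:2]@e,n[2])),3),len(q)
E
python3 - <<'E'
from h import *
print(lidang()[1:],r.sense()['eef_pos'])
th=[0,.02,.05,.09,.14,.19,.24,.29,.34,.39,.44,.49,.54,.59,.64,.68,.71,.73,.74,.76,.79,.82,.85,.88,.91,.93]
for a,b in zip(th,th[1:]): print(b,(barp(b)-barp(a)).round(1))
E
```

```text
(0.003, 3159) [501.76069727 -71.48651975 104.56048227]
0.02 [0.3 4.4]
0.05 [0.6 6.6]
0.09 [1.1 8.7]
0.14 [ 1.9 10.9]
0.19 [ 2.4 10.8]
0.24 [ 2.9 10.6]
0.29 [ 3.5 10.5]
0.34 [ 4.  10.3]
0.39 [ 4.5 10.1]
0.44 [5.  9.8]
0.49 [5.5 9.6]
0.54 [5.9 9.3]
0.59 [6.4 9. ]
0.64 [6.8 8.6]
0.68 [5.8 6.7]
0.71 [4.5 4.8]
0.73 [3.1 3.1]
0.74 [1.6 1.6]
0.76 [3.2 3.1]
0.79 [4.9 4.5]
0.82 [5.  4.3]
0.85 [5.1 4.2]
0.88 [5.3 4. ]
0.91 [5.4 3.8]
0.93 [3.6 2.5]
```

Call:
drive_tool:
  deltas:
    - [0,0.15,0,0]
    - [0,0.03,-0.44,0]
    - [0,0.06,-0.66,0]
    - [0,0.11,-0.87,0]
    - [0,0.19,-1.09,0]
    - [0,0.24,-1.08,0]
    - [0,0.29,-1.06,0]
    - [0,0.35,-1.05,0]
    - [0,0.4,-1.03,0]
    - [0,0.4,-0.9,0]
    - [0,0.05,-0.11,0]
    - [0,0,0,0]

```text
clock: 16.03
eef_pos: [522.7, -68.3, 187.4]
tcp_rot: [3.14, 0.0, 1.718]
contact_force: [5.1, -0.2, -5.0]
opening: 0.101
```

```bash
python3 - <<'E'
from h import *
s=r.sense();print(lidang()[1:],s['eef_pos'],s['contact_force'],s['opening'], barp(.39)-barp(0))
E
```

```text
(0.382, 2670) [522.68748308 -68.30580678 187.4253911 ] [ 5.1120331  -0.17018646 -5.03201348] 0.10057854749051863 [21.08226781 82.74036005]
```

Call:
drive_tool:
  deltas:
    - [0,0.3,-0.6,0]
    - [0,0.5,-0.98,0]
    - [0,0.55,-0.96,0]
    - [0,0.59,-0.93,0]
    - [0,0.64,-0.9,0]
    - [0,0.68,-0.86,0]
    - [0,0.58,-0.67,0]
    - [0,0.45,-0.48,0]
    - [0,0.3,-0.3,0]
    - [0,0,0,0]

```text
clock: 16.92
eef_pos: [568.5, -61.5, 252.7]
tcp_rot: [3.14, 0.0, 1.718]
contact_force: [8.8, -0.1, -11.5]
opening: 0.103
```

```bash
python3 - <<'E'
from h import *
s=r.sense();print(lidang()[1:],s['eef_pos'],s['contact_force'],s['opening'])
for a in(.70,.72,.74,.76): print(a,(barp(a)-barp(0)).round(1))
for b in (.9,.92,.94): print(b,(barp(b)-barp(.73)).round(1))
E
```

```text
(0.73, 1682) [568.51511103 -61.48327296 252.74769049] [  8.82545457  -0.07082773 -11.48210677] 0.10258116791280031
0.7 [ 59.5 138.9]
0.72 [ 62.5 142.1]
0.74 [ 65.6 145.2]
0.76 [ 68.8 148.3]
0.9 [28.6 24.1]
0.92 [32.2 26.6]
0.94 [35.9 29.1]
```

The lid is at 0.73 rad by the camera, with a mild radial pull from a small arc mismatch. I correct that on the next stretch, go to about 0.92 and release immediately.

Call:
drive_tool:
  deltas:
    - [0,0.25,0,0]
    - [0,0.45,-0.3,0]
    - [0,0.55,-0.45,0]
    - [0,0.55,-0.45,0]
    - [0,0.55,-0.45,0]
    - [0,0.5,-0.4,0]
    - [0,0.35,-0.28,0]
    - [0,0.18,-0.14,0]

```text
clock: 17.63
eef_pos: [600.4, -56.7, 278.3]
tcp_rot: [-3.14, 0.0, 1.718]
contact_force: [-3.6, -1.0, 4.4]
opening: 0.108
```

Call:
drive_tool:
  deltas:
    - [0,0,0,0]
    - [0,0,0,0]
    - [0,0,-1.5,0]
    - [0,0,-3.5,0]
    - [0,-0.5,-4,0]
    - [0,-0.5,-3,0]
    - [0,0,-1,0]
  jaw: 0

```text
clock: 18.22
eef_pos: [591.7, -58.3, 413.1]
tcp_rot: [3.135, 0.001, 1.718]
contact_force: [1.9, -0.1, 0.6]
opening: 0.999
```

```bash
python3 - <<'E'
from h import *
s,a,n=lidang();print(a,n,r.sense()['eef_pos'],r.sense()['clock'])
cv2.imwrite('pics/c5.png',cv2.resize(s[80:320,240:480,::-1],(560,560),interpolation=2))
E
```

```text
1.301 306 [592.12072976 -58.21270291 413.00813528] 18.2667
```

View pics/c5.png

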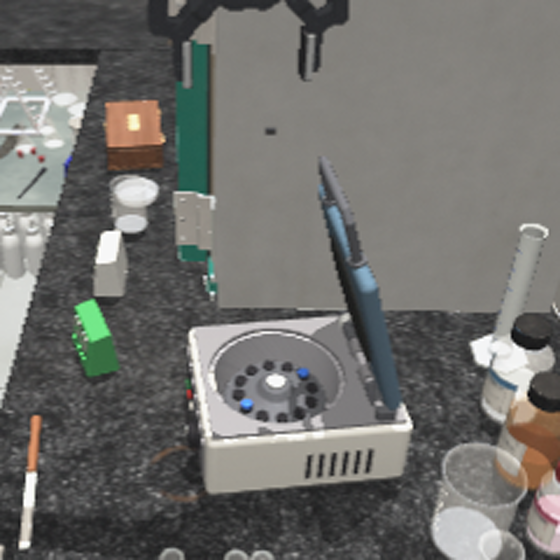

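The lid is swinging open by itself (tip at crop px (325,165)), and the timer stands upright at (110,265). I let it settle and locate the bar.

Call:
drive_tool:
  deltas:
    - [0,0,0,0]
    - [0,0,0,0]
    - [0,0,0,0]
    - [0,0,0,0]
    - [0,0,0,0]
    - [0,0,0,0]
    - [0,0,0,0]
    - [0,0,0,0]
    - [0,0,0,0]
    - [0,0,0,0]
    - [0,0,0,0]
    - [0,0,0,0]
  jaw: 0.6

```text
clock: 19.27
eef_pos: [590.9, -58.1, 408.1]
tcp_rot: [3.142, -0.0, 1.718]
contact_force: [0.0, 0.1, 0.1]
opening: 0.402
```

Call:
drive_tool:
  deltas:
    - [0,0,0,0]
    - [0,0,0,0]
    - [0,0,0,0]
    - [0,0,0,0]
    - [0,0,0,0]
    - [0,0,0,0]

```text
clock: 19.77
eef_pos: [590.9, -58.1, 408.1]
tcp_rot: [-3.142, -0.0, 1.718]
contact_force: [-0.1, -1.1, -0.9]
opening: 0.401
```

```bash
python3 - <<'E'
from h import *
e=np.array([np.cos(.147),np.sin(.147)]);l=np.array([-e[1],e[0]])
h=np.array([719.4,-39.3])
for n in('side','top'):
    a,d=cams.grab_frame(n);w=pts(n,d);q=np.dstack([(w[...,:2]-h)@e,(w[...,:2]-h)@l,w[...,2]])
    for z0,z1 in((295,325),(150,200),(220,250)):
        k=(q[...,2]>z0)&(q[...,2]<z1)&(abs(q[...,1])<38)&(q[...,0]>-130)&(q[...,0]<60)&(d>0)
        if k.sum()>5: print(n,z0,k.sum(),np.median(q[k],0).round(1),np.percentile(q[k],[5,95],axis=0).round(1).tolist())
print('pred',barp(1.4)+[0,92], barp(1.3)+[0,92])
plan((*(h-25.6*e),380),1.718,10)
E
```

```text
side 295 114 [-26.8  -2.4 315.1] [[-29.4, -35.4, 311.1], [-21.5, 34.3, 316.6]]
side 150 122 [-11.8  -3.4 175.8] [[-15.4, -35.7, 152.0], [-7.6, 33.5, 197.8]]
side 220 112 [-21.   -7.  236.8] [[-22.6, -34.7, 221.9], [-19.6, 31.0, 248.3]]
top 295 59 [-28.5  25.  315.6] [[-32.4, 12.0, 310.0], [-23.8, 36.0, 318.2]]
top 150 38 [-12.7  19.9 171.9] [[-17.9, 1.9, 152.0], [-8.7, 36.1, 195.3]]
top 220 34 [-24.3  18.9 238.7] [[-25.8, 6.2, 226.0], [-21.9, 36.1, 248.2]]
pred [-25.56737468 310.83854631] [-47.28704407 307.19278674]
at [590.9 -58.1 408.1] yaw 1.718 roll turn -0.0
after turn: tool cm [-0.02 10.42  2.81] per row / 10 [-0.002  1.042  0.281]
```

Lid is fully open, with the bar at z 311 as predicted for 1.40 rad. I re-take the handle.

Call:
drive_tool:
  deltas:
    - [0,0.8,0,0]
    - [0,1.6,0,0]
    - [0,2.0,0,0]
    - [0,2.0,0,0]
    - [0,2.0,0,0]
    - [0,1.3,0.3,0]
    - [0,0.6,0.6,0]
    - [0,0.05,1,0]
    - [0,0,1,0]
    - [0,0,0.4,0]
    - [0,0,0,0]
    - [0,0,0,0]

```text
clock: 20.87
eef_pos: [692.7, -43.1, 375.0]
tcp_rot: [-3.141, -0.0, 1.718]
contact_force: [0.7, 0.2, 0.9]
opening: 0.4
```

```bash
python3 - <<'E'
from h import *
e=np.array([np.cos(.147),np.sin(.147)])
h=np.array([719.4,-39.3])
plan((*(h-26.5*e),311),1.718,10)
s=cams.grab_frame('side')[0]
cv2.imwrite('pics/c6.png',cv2.resize(s[60:220,320:480,::-1],(560,560),interpolation=2))
E
```

```text
at [692.7 -43.1 375. ] yaw 1.718 roll turn -0.0
after turn: tool cm [-0.02  0.05  6.4 ] per row / 10 [-0.002  0.005  0.64 ]
```

View pics/c6.png

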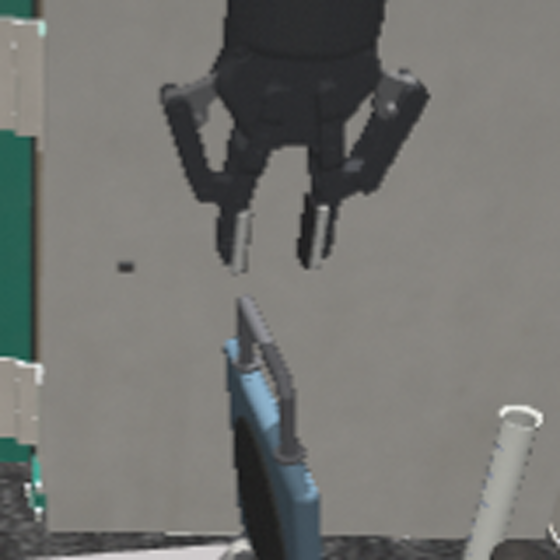

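Bar midpoint at crop px (267,337) lies under the pads' midpoint (275,240). I descend and grip.

Call:
drive_tool:
  deltas:
    - [0,0,0.8,0]
    - [0,0,1.3,0]
    - [0,0,1.5,0]
    - [0,0,1.3,0]
    - [0,0,0.9,0]
    - [0,0,0.5,0]
    - [0,0,0.1,0]
    - [0,0,0,0]

```text
clock: 21.58
eef_pos: [693.4, -42.9, 310.8]
tcp_rot: [-3.141, -0.0, 1.718]
contact_force: [0.4, 0.4, -0.8]
opening: 0.399
```

Call:
drive_tool:
  deltas:
    - [0,0,0,0]
    - [0,0,0,0]
    - [0,0,0,0]
    - [0,0,0,0]
    - [0,0,0,0]
    - [0,0,0,0]
  jaw: 1
  force: 20

```text
clock: 22.08
eef_pos: [693.8, -42.9, 312.0]
tcp_rot: [3.14, 0.0, 1.718]
contact_force: [0.6, 0.7, 4.7]
opening: 0.1
```

```bash
python3 - <<'E'
from h import *
th=[1.4,1.39,1.37,1.34,1.3,1.26,1.22,1.18,1.14,1.1,1.06,1.03,1.01,1,.98,.95,.92,.89,.86,.83,.81,.8,.79,.78,.77]
for a,b in zip(th,th[1:]): print(b,(barp(b)-barp(a)).round(1))
E
```

```text
1.39 [-2.2 -0.3]
1.37 [-4.4 -0.6]
1.34 [-6.5 -1.1]
1.3 [-8.6 -1.7]
1.26 [-8.6 -2.1]
1.22 [-8.5 -2.4]
1.18 [-8.4 -2.7]
1.14 [-8.3 -3.1]
1.1 [-8.1 -3.4]
1.06 [-8.  -3.7]
1.03 [-5.9 -3. ]
1.01 [-3.9 -2.1]
1 [-1.9 -1.1]
0.98 [-3.8 -2.2]
0.95 [-5.6 -3.5]
0.92 [-5.5 -3.6]
0.89 [-5.4 -3.8]
0.86 [-5.3 -4. ]
0.83 [-5.2 -4.1]
0.81 [-3.4 -2.8]
0.8 [-1.7 -1.4]
0.79 [-1.7 -1.5]
0.78 [-1.6 -1.5]
0.77 [-1.6 -1.5]
```

Call:
drive_tool:
  deltas:
    - [0,-0.22,0.03,0]
    - [0,-0.44,0.06,0]
    - [0,-0.65,0.11,0]
    - [0,-0.86,0.17,0]
    - [0,-0.86,0.21,0]
    - [0,-0.85,0.24,0]
    - [0,-0.84,0.27,0]
    - [0,-0.83,0.31,0]
    - [0,-0.81,0.34,0]
    - [0,-0.8,0.37,0]
    - [0,-0.59,0.3,0]
    - [0,-0.39,0.21,0]

```text
clock: 23.08
eef_pos: [611.6, -55.0, 284.2]
tcp_rot: [-3.14, -0.0, 1.718]
contact_force: [-0.1, -0.1, 1.6]
opening: 0.107
```

Call:
drive_tool:
  deltas:
    - [0,-0.19,0.11,0]
    - [0,0,0,0]

```text
clock: 23.25
eef_pos: [610.4, -55.2, 283.5]
tcp_rot: [-3.141, -0.0, 1.718]
contact_force: [0.3, 0.1, 1.8]
opening: 0.102
```

```bash
python3 - <<'E'
from h import *
e=np.array([np.cos(.147),np.sin(.147)]);h=np.array([719.4,-39.3])
s=r.sense();p=s['eef_pos'];print(lidang()[1:],p,s['contact_force'],s['opening'])
print('rel',(p[:2]-h)@e,p[2]-92,'pred1.0',barp(1.0),'ang from tcp',np.arctan2(p[2]-92,-(p[:2]-h)@e)-np.arctan2(12,220))
E
```

```text
(0.975, 640) [610.38449717 -55.21459822 283.4841864 ] [0.33882664 0.10516261 1.76697153] 0.10196244460077644
rel -110.17079384916924 191.48418639834046 pred1.0 [-108.76885547  191.60724433] ang from tcp 0.9942061554856806
```

Call:
drive_tool:
  deltas:
    - [0,-0.38,0.22,0]
    - [0,-0.56,0.35,0]
    - [0,-0.55,0.36,0]
    - [0,-0.54,0.38,0]
    - [0,-0.53,0.4,0]
    - [0,-0.4,0.32,0]
    - [0,-0.3,0.24,0]
    - [0,-0.16,0.14,0]
    - [0,0,0,0]
    - [0,0,0,0]
    - [0,0,0,0]
    - [0,0,0,0]

```text
clock: 24.3
eef_pos: [577.1, -60.1, 259.9]
tcp_rot: [-3.141, -0.0, 1.718]
contact_force: [-1.9, 0.2, 3.1]
opening: 0.107
```

```bash
python3 - <<'E'
from h import *
e=np.array([np.cos(.147),np.sin(.147)]);h=np.array([719.4,-39.3])
s=r.sense();p=s['eef_pos'];im,a,n=lidang();print(a,n,p,s['contact_force'],s['opening'],abs(s['qvel']).max())
print('rel',(p[:2]-h)@e,p[2]-92,'pred.8',barp(.8),'ang from tcp',np.arctan2(p[2]-92,-(p[:2]-h)@e)-np.arctan2(12,220))
cv2.imwrite('pics/c7.png',cv2.resize(im[80:340,200:480,::-1],(640,594),interpolation=2))
E
```

```text
0.782 1491 [577.11971865 -60.11286019 259.91584631] [-1.92470014  0.24058164  3.11446225] 0.10688357758572328 0.0022526379547021655
rel -143.79426388792197 167.9158463135147 pred.8 [-144.66720297  166.17882051] ang from tcp 0.8081374549566069
```

View pics/c7.png

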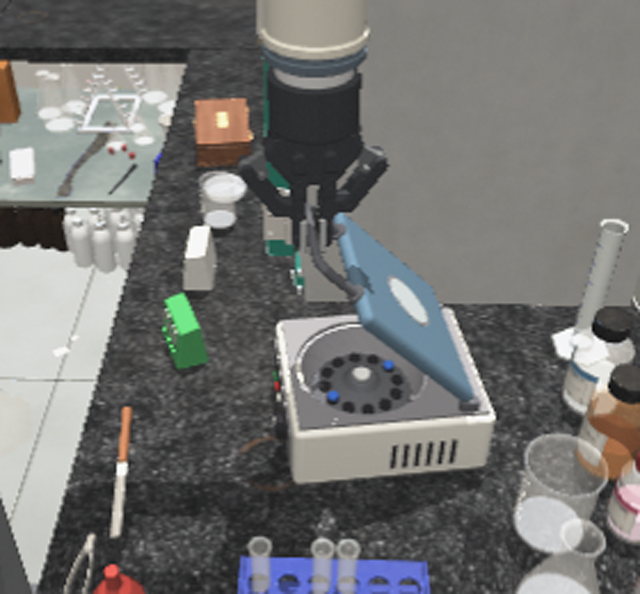

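The handle bar is gripped at crop px (312,220). The lid is at 0.78 rad by camera and 0.81 by arm pose, both below 0.85, and it is still. The timer stands upright at (198,258) and the bystanders are in place. I hand in.

```bash
python3 -c "
from rig import job
print(job.sign_off())"
```

```text
the job is handed in; nothing more can be done
None
```

The job is done as asked and handed in at about 24 s of the 70 s allowed.

- **Timer:** I gripped it by its 70 mm sides and lifted it off the lid. I set it upright on the free worktop at about x 428, y 205 mm and released it only after the foot touched. Depth data and the last picture show it upright there.
- **Lid opening:** I raised the lid by the D-handle to about 0.92 rad and let go at once. That angle comes from the planned arc; the last camera reading before it was 0.73 rad. The lid then swung open on its own, and the bar was found at the 1.40 rad position (z 311 mm). It was nearly open after about 0.6 s, quicker than the 1–2 s you gave, though that reading rested on few points.
- **Final hold:** I took the handle again and brought the lid back down. It is gripped at 20 N and still, with joint speeds of about 0.002 rad/s and a tool force of about 4 N.
- **Disagreement on the angle:** The camera gives 0.78 rad and the arm pose gives 0.81 rad. Both are just below the 0.85 rad balance point.
- **Forces and other things:** The largest force in the readings was about 14.5 N, a sideways pull during the lift that I then corrected. The other bench items looked unmoved in the pictures; I did not re-measure them.

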